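Unscrew the filter cap of a hydraulic unit

TASK

Unscrew the black cap from the filter neck of the blue hydraulic unit (ordinary right-hand thread, anticlockwise from above), without straining the thread by pulling, pushing or prying. A spring plate below pushes the cap off as the thread ends, so have hold of it at that moment, lift it clear upright, and set it gently inside the round steel dish, the same way up, let go. Leave the wrench, tin and jar alone.

Things in the scene. Friction and masses are not known exactly. Their poses are not given: they have to be found in the camera images.
- cap: Black screw cap, 12-sided, open side down: 48 mm across flats, 32 mm tall, about 0.12 kg, yellow mark on top. Origin on its axis at the bottom rim, z up through the top. Flats face every 30 degrees from its x axis, which runs along the mark; opposite flats are parallel; grip it anywhere on the skirt.
- cap_top (a point): Centre of the cap's top, 32 mm over the rim. Two-start right-hand thread: the cap rises 14 mm per anticlockwise turn and comes free somewhere between 0.95 and 1.3 turns; some 25 degrees later its lugs meet a stop, so feel for it with light tugs every 15 to 20 degrees. Slack 2 to 3 mm along the axis, 1 mm across. Over 65 N between cap and unit (spring load included) strains it.
- neck (a point): On the cap's axis on the unit, at the neck's shoulder 145 mm above the table, z up. The screwed-on cap's rim starts 1 to 6 mm above it. The threaded neck, 38 mm across, ends 27 mm above it. Below the shoulder the neck is 52 mm across for 38 mm, then a 66 mm flange, 12 mm high, on the tank top.
- spring_plate (a joint): Rise in m of the brass spring plate (23 mm disc) on the neck axis under the cap: about 0 when the cap is screwed home, 0.026 at most (its top then 55 mm above the shoulder). It pushes the cap up with 6.5 N at 0, 4.2 N where the thread ends and 2.6 N at the most: a cap not held is pushed off.
- unit: Fixed blue hydraulic power unit: tank 220 x 160 x 95 mm, origin centred under it on the table, x along its length, z up. The filter neck rises from the tank top 50 mm to -x of the origin; a grey motor (71 mm diameter, 120 mm long along y, top 167 mm above the table) lies on the tank 68 mm to +x.
- dish: Fixed round steel dish, 140 mm across the rim, 124 mm at the foot, 22 mm high, wall 3 mm; origin at the centre of its underside, inner floor 4 mm above it, z up.
- wrench: Loose steel wrench, 160 mm long along its x, lying flat; origin under its middle. Bystander.
- tin: Loose red tin, 60 mm diameter, 74 mm tall, origin under its centre. Bystander.
- jar: Loose amber jar, 60 mm diameter, 80 mm tall, origin under its centre. Bystander.
Things that resemble listed ones, but are neither listed nor needed, are in the scene too. There is more than one size of the cap; the one meant has the size given above.

How it is judged:
On the way, in this order (a step that is already met when the one before it is completed fails the run):
1. the cap is screwed up until its rim is more than 13 mm above the neck's shoulder, still over the neck (within 6 mm of its axis) (z of cap in the frame of neck above 0.013 m and horizontal distance between cap and neck below 0.006 m), for 0.05 s.
2. the cap, held by the fingers and within 0.35 rad of upright, is clear above the neck (rim more than 45 mm above the shoulder) (z of cap in the frame of neck above 0.045 m and contact force between the fingers and cap above 0.5 N and angle between cap's own z axis and vertical below 0.35 rad), for 0.1 s.
At the end, for the whole second after the job is handed in: The cap stands open side down on the floor of the dish: its axis within 40 mm of the dish's centre, its rim within 8 mm of the dish's underside height, tilted less than 0.15 rad, at rest (under 0.02 m/s) and let go (horizontal distance between cap and dish below 0.04 m and z of cap in the frame of dish between 0 and 0.008 m and angle between cap's own z axis and vertical below 0.15 rad and linear speed of cap below 0.02 m/s and not (contact force between the fingers and cap above 0.5 N)); the robot touches nothing.
It fails at once if the thread is strained: more than 65 N between the cap and the unit (contact force between cap and unit above 65 N).
It fails at once if the cap comes off the thread unheld (rim over 25 mm above the shoulder, within 60 mm of the neck axis, no finger on it) (z of cap in the frame of neck above 0.025 m and horizontal distance between cap and neck below 0.06 m and not (contact force between the fingers and cap above 0.5 N)).
It fails at once if the cap is dropped or set down hard: faster than 0.5 m/s with no finger on it, or more than 45 N between cap and dish ((linear speed of cap above 0.5 m/s and not (contact force between the fingers and cap above 0.5 N)) or contact force between cap and dish above 45 N).
It fails at once if the cap is tipped more than 0.7 rad (angle between cap's own z axis and vertical above 0.7 rad).
It fails at once if the wrench, tin or jar is disturbed (moved more than 20 mm) (distance of any of wrench, tin, jar from where it was at the start of the episode above 0.02 m).
It also fails if it takes over 72 s, if anything falls off the work surface, if the arm or the gripper's body presses on something with over 40 N, if the wrist force passes 120 N, or if a joint passes its speed limit or range.

ROBOT

A 6-joint arm with a two-finger parallel gripper is mounted at the origin on the work surface. World frame = base frame: x ahead of the robot, y to its left, z up, the work surface at z = 0. Lengths are in m, angles in rad, forces in N, time in s.
With the tool pointing down it reaches from about 0.3 to 0.825 m from the base axis. Payload 5.4 kg.
Tool frame: the origin (TCP) lies between the finger pads; the fingertips stand 19 mm ahead of it and the grasp point (between the pads) is the TCP; x points along the fingers, z is the direction in which the jaws open and shut, and the axes are right-handed (so a half turn about x gives the same grasp; the last joint's range is limited). The gripper opens to 92 mm and grips with 3 to 60 N. Pads are 20 mm wide; open, the fingers measure 128 mm over their backs; the gripper's body (75 mm by 189 mm) begins 69 mm behind the grasp point.
Start: joints at [-1.338, 0.158, 1.597, -0, 1.386, -0.21], TCP at [0.246, -0.52, 0.234] pointing down, gripper open.
Joint ranges: [-2.91, 2.91], [-0.94, 2.29], [0.18, 2.7], [-1.29, 4.43], [0.17, 2.64], [-3, 3]. Speed limits (rad/s): [2.57, 2.57, 3.14, 3.14, 3.14, 3.14].

INTERFACE

Orientations are given as a rotation vector (axis times angle).
In Python, from workcell import ctrl, viewer, job_done gives the robot as it stands. The module is installed in compiled form; this text tells all that it offers.
- The arm moves only by the tool step_arm, never from a script. Its argument "series" is a list of rows, each a list of 7 numbers: the shift along the tool's x, y, z in cm, then the turn, a rotation vector about the tool's x, y, z in rad, then the closure, from 0 (fully open) to 1 (shut). In form: [[x, y, z, rx, ry, rz, jaw], ...]. A call has 1 to 8 rows; each row is the pose to reach, as a shift and turn from the pose commanded when the call began, along the tool's axes at that moment; what a row does not reach only later rows make up. A row lasts 1/10 s, in which the tool goes at most 50 mm and 8.59 degrees, less where a joint would pass 70% of its speed; a pose out of reach is approached as far as the arm can. A call with a gripper value outside its range is refused whole. The fingers move at their own pace and stop on an object; "squeeze" is the grip in N (left out, the last holds). Time passes only in rows, so rows that repeat a pose let the fingers close. It gives the time, the measured TCP pose, the force and the opening at its end, in the units of the state.
- ctrl.get_state(): the state, without advancing time (a new reading comes with each control period).
- viewer.snapshot(name): name is "scene" or "top"; returns (picture, depth): 384x512x3 uint8, red, green, blue; 384x512 float32, m along the optical axis (not along the pixel's ray), 0 where there is no reading.
- viewer.camera_info(name): a dict with "fx", "fy", "cx", "cy" (pixels), "distortion" ([k1, k2, p1, p2, k3] as OpenCV has them; the pictures are not rectified), "extrinsics" (4x4, takes a point from camera to world coordinates). Camera axes: x right, y down, z forward; pixel columns grow to the right and rows downward; lengths in m; the calibration is good to about 2 mm. A picture is of the moment at which its call begins. camera_info takes no time and is no camera call.
- job_done(): hands the job in, once; it reports no verdict.
The state is a dict: "t": time; "joint_pos": joint angles; "joint_velocities": joint speeds; "joint_efforts": joint torques, N m; "tool_pos": TCP position; "orientation": TCP orientation; "force": force on the tool from outside, world axes, zero at the start; "torque": the same for the moment, N m; "gripper_width": finger opening in m.
Only numpy, scipy, OpenCV 4.12 (cv2) and the standard library are available. Lean on these libraries where they do the work, as an engineer would, in place of code of your own. Each camera call takes 0.05 s, during which the arm holds its last target. There are 200 camera calls.

## Working session

There is one attempt and no reset: what is moved stays moved. The work goes in short steps, Python scripts to look and compute and a tool call to move; the robot and the scene stay as the last step left them, time stands still between calls to the robot, and variables do not carry over. Pictures are saved under pics/ and viewed, about 8 in all and at most 12, crops included, and the job is handed in when it is done.

Besides the shell and the picture viewer there is one more tool, called after "Call:" as name(argument=value, ...) on one line, values as JSON. step_arm: Moves the arm, as the interface text tells. Its arguments: {"type":"object","properties":{"series":{"type":"array","items":{"type":"array","items":{"type":"number"}}},"squeeze":{"type":"number"}},"required":["series"]}

```bash
mkdir -p pics; cat > h.py <<'E'
import numpy as np, cv2
from workcell import ctrl, viewer, job_done
from scipy.spatial.transform import Rotation as R
def snap(n,f):
    p,d=viewer.snapshot(n); np.save(f'pics/{f}.npy',d); cv2.imwrite(f'pics/{f}.png',p[:,:,::-1]); return p,d
def xyz(n,u,v,z):
    c=viewer.camera_info(n); K=np.array([[c['fx'],0,c['cx']],[0,c['fy'],c['cy']],[0,0,1]])
    q=cv2.undistortPoints(np.array([[[u,v]]],float),K,np.array(c['distortion']))[0,0]
    return (c['extrinsics']@np.array([q[0]*z,q[1]*z,z,1]))[:3]
def plane(n,u,v,h):
    a=xyz(n,u,v,0);b=xyz(n,u,v,1); return a+(b-a)*(h-a[2])/(b[2]-a[2])
def at(n,d,u,v):
    w=d[int(v)-1:int(v)+2,int(u)-1:int(u)+2]; w=w[w>0]; return xyz(n,u,v,np.median(w))
E
python3 - <<'E'
from h import *
a,_=snap('scene','s0'); b,_=snap('top','t0')
print(ctrl.get_state())
for n in('scene','top'): print(viewer.camera_info(n))
E
```

```text
{'t': 0.1, 'joint_pos': array([-1.33809684e+00,  1.58975926e-01,  1.59808961e+00, -2.26493378e-06,
        1.38620199e+00, -2.10053323e-01]), 'joint_velocities': array([ 0.00244699, -0.00089892, -0.00345426, -0.0015409 , -0.00086828,
       -0.00083095]), 'joint_efforts': array([-4.14199712e-04, -3.86506391e+01, -3.22958708e+01,  7.03815348e-02,
        3.40415142e-02, -4.59446915e-05]), 'tool_pos': array([ 0.24622622, -0.51902786,  0.23273139]), 'orientation': array([ 0.87830307,  1.38794383, -0.87638417]), 'force': array([-0.1432077 ,  1.14814385,  0.21026541]), 'torque': array([ 0.03177321, -0.01184756, -0.03548683]), 'gripper_width': 0.09192866426819044}
{'fx': 458.6535493136176, 'fy': 458.6535493136176, 'cx': 250.33786651895073, 'cy': 191.9175895555567, 'distortion': array([-0.09630512,  0.        ,  0.        ,  0.        ,  0.        ]), 'extrinsics': array([[ 0.82920174,  0.45181677, -0.32906851,  0.95890231],
       [ 0.55893451, -0.67455564,  0.48225191, -0.64805853],
       [-0.00408552, -0.58381186, -0.8118787 ,  1.1615336 ],
       [ 0.        ,  0.        ,  0.        ,  1.        ]])}
{'fx': 434.12116143048445, 'fy': 434.12116143048445, 'cx': 253.15224394148908, 'cy': 194.93972950183237, 'distortion': array([-0.01437202,  0.        ,  0.        ,  0.        ,  0.        ]), 'extrinsics': array([[-0.01473921, -0.99839811,  0.0546258 ,  0.47971844],
       [-0.99976535,  0.01384801, -0.01665736, -0.00756585],
       [ 0.01587422, -0.0548585 , -0.99836795,  1.38092305],
       [ 0.        ,  0.        ,  0.        ,  1.        ]])}
```

View pics/t0.png

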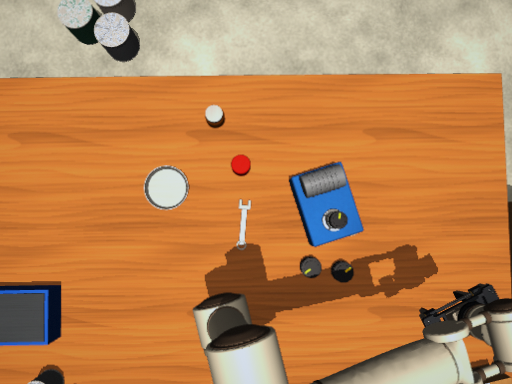

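View pics/s0.png

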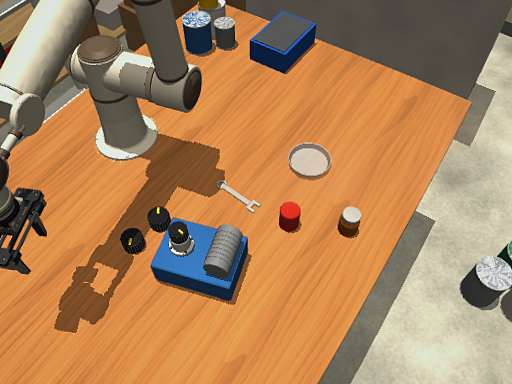

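The top view shows three caps: one on the unit's neck (337,220), and two loose on the table (311,267) and (342,271). The one meant is on the blue unit's neck. The dish is at (167,187). I'll confirm in an enlarged crop and measure.

```bash
python3 - <<'E'
from h import *
t=cv2.imread('pics/t0.png'); s=cv2.imread('pics/s0.png')
A=cv2.resize(t[195:285,290:370],None,fx=5,fy=5,interpolation=cv2.INTER_CUBIC)[:450]
B=cv2.resize(s[205:280,140:220],None,fx=5,fy=5,interpolation=cv2.INTER_CUBIC)
B=cv2.copyMakeBorder(B,0,450-B.shape[0],0,0,cv2.BORDER_CONSTANT)
cv2.imwrite('pics/c0.png',np.hstack([A,B]))
d=np.load('pics/t0.npy')
P=np.array([[*at('top',d,u,v),u,v] for v in range(200,240) for u in range(320,356) if d[v,u]>0])
cap=P[P[:,2]>.166]; print(len(cap),cap.mean(0),np.median(cap[:,2]),(cap[:,:2].max(0)+cap[:,:2].min(0))/2,np.ptp(cap[:,:2],axis=0))
for u,v in[(311,267),(342,271),(167,187),(323,230),(240,165),(214,112)]: print(u,v,at('top',d,u,v).round(3))
# dish rim
Q=np.array([at('top',d,u,v) for v in range(160,215) for u in range(138,196) if d[v,u]>0])
r=Q[Q[:,2]>.014]; c,rad=cv2.minEnclosingCircle(r[:,:2].astype(np.float32)); print('dish',c,rad,len(r))
# unit top
Q=np.array([at('top',d,u,v) for v in range(155,250) for u in range(285,368) if d[v,u]>0]); T=Q[(Q[:,2]>.085)&(Q[:,2]<.105)]
print(cv2.minAreaRect(Q[Q[:,2]>.08][:,:2].astype(np.float32)))
E
```

```text
258 [ 4.74840043e-01 -2.63095513e-01  1.80026741e-01  3.38445736e+02
  2.19182171e+02] 0.18063735859507524 [ 0.47393532 -0.26395486] [0.04740639 0.04741307]
311 267 [ 0.329 -0.204  0.044]
342 271 [ 0.315 -0.299  0.044]
167 187 [0.584 0.243 0.002]
323 230 [ 0.443 -0.234  0.095]
240 165 [0.642 0.009 0.074]
214 112 [0.804 0.086 0.08 ]Traceback (most recent call last):
  File "<stdin>", line 12, in <module>
  File "h.py", line 13, in at
    w=d[int(v)-1:int(v)+2,int(u)-1:int(u)+2]; w=w[w>0]; return xyz(n,u,v,np.median(w))
                                                               ~~~^^^^^^^^^^^^^^^^^^^^
  File "h.py", line 7, in xyz
    c=viewer.camera_info(n); K=np.array([[c['fx'],0,c['cx']],[0,c['fy'],c['cy']],[0,0,1]])
ValueError: time passes only in moves, steps and waits
```

View pics/c0.png

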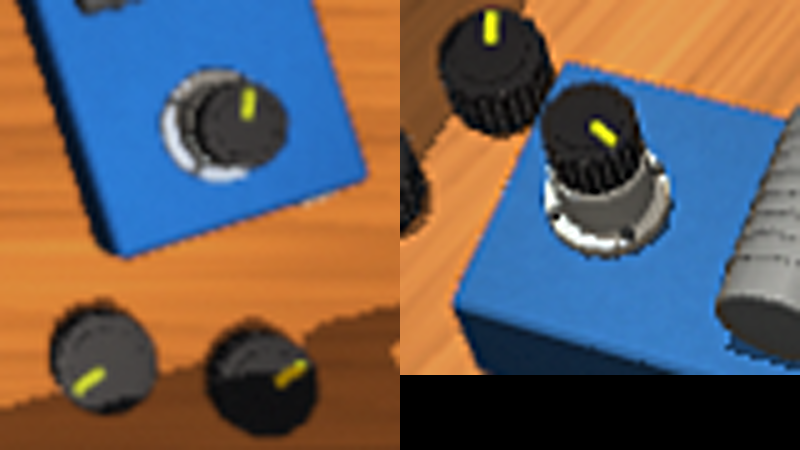

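The crop confirms it: the cap on the neck (crop 245,125, i.e. top pixel 339,220) is about 47.5 mm wide with its top at z≈0.18. The loose ones are bigger and 44 mm tall. Next I'll measure the dish, the mark's angle and the tool frame.

```bash
sed -i 's/^def xyz/from functools import lru_cache\n_ci=lru_cache(viewer.camera_info)\ndef xyz/; s/c=viewer.camera_info(n)/c=_ci(n)/' h.py
python3 - <<'E'
from h import *
d=np.load('pics/t0.npy'); t=cv2.imread('pics/t0.png').astype(int)
Q=np.array([at('top',d,u,v) for v in range(158,216) for u in range(138,196) if d[v,u]>0])
r=Q[Q[:,2]>.014]; print('dish',cv2.minEnclosingCircle(r[:,:2].astype(np.float32)),len(r))
for n,f,b in(('top','t0',(200,240,320,360)),('scene','s0',(220,245,165,195))):
    t=cv2.imread(f'pics/{f}.png').astype(int); D=np.load(f'pics/{f}.npy')
    ys=[(u,v) for v in range(b[0],b[1]) for u in range(b[2],b[3]) if t[v,u,2]>120 and t[v,u,1]>110 and t[v,u,0]<90]
    W=np.array([plane(n,u,v,.1805)[:2] for u,v in ys]); 
    e,V=np.linalg.eigh(np.cov(W.T)); print(n,len(W),W.mean(0),np.degrees(np.arctan2(*V[::-1,1])), e)
    P=np.array([at(n,D,u,v) for v in range(b[0],b[1]) for u in range(b[2],b[3]) if D[v,u]>0]); c=P[P[:,2]>.174]; print(cv2.minEnclosingCircle(c[:,:2].astype(np.float32)),np.median(c[:,2]),len(c))
s=ctrl.get_state(); M=R.from_rotvec(s['orientation']).as_matrix(); print(M.round(3)); yaw=np.degrees(np.arctan2(M[1,2],M[0,2])); print('zyaw',yaw)
tgt=np.array([.474,-.2635,.26]); print(M.T@(tgt-s['tool_pos'])*100)
E
```

```text
dish ((0.5847017765045166, 0.2435019463300705), 0.06988973915576935) 223
top 128 [ 0.46112658 -0.30323228] 171.54235674090947 [0.00029464 0.00183398]
((0.4754672050476074, -0.26428768038749695), 0.025087302550673485) 0.18072493265125356 248
scene 25 [ 0.48355479 -0.24384891] 78.21994908344325 [5.08075630e-05 5.01095557e-04]
((0.47206565737724304, -0.2606785297393799), 0.02537664957344532) 0.18092763390836336 276
[[-0.     0.904  0.428]
 [ 0.002  0.428 -0.904]
 [-1.     0.    -0.002]]
zyaw -64.63209228339424
[ -2.69407311  31.5295721  -13.33482773]
```

```bash
python3 - <<'E'
from h import *
for n,f,b in(('top','t0',(200,240,320,360)),('scene','s0',(220,245,165,195))):
    t=cv2.imread(f'pics/{f}.png').astype(int)
    ys=[(u,v) for v in range(b[0],b[1]) for u in range(b[2],b[3]) if t[v,u,2]>110 and t[v,u,1]>100 and t[v,u,0]<110 and t[v,u,2]-t[v,u,1]<50]
    W=np.array([plane(n,u,v,.1805)[:2] for u,v in ys]); W=W[np.hypot(*(W-[.474,-.2625]).T)<.024]
    e,V=np.linalg.eigh(np.cov(W.T)); print(n,len(W),W.mean(0),np.degrees(np.arctan2(*V[::-1,1])), e)
E
```

```text
top 17 [ 0.48459874 -0.2649568 ] 174.0217375027617 [5.19781725e-06 2.21378137e-05]
scene 14 [ 0.48299932 -0.26208586] 169.10341786985836 [2.94781216e-06 2.55048158e-05]
```

Call:
step_arm(series=[[-0.5,4.5,-1.9,0.1,0,0,0],[-1,9,-3.8,0.2,0,0,0],[-1.5,13.5,-5.7,0.3,0,0,0],[-2,18,-7.6,0.4,0,0,0],[-2.7,22.5,-9.5,0.5,0,0,0],[-2.7,27,-11.4,0.6,0,0,0],[-2.7,31.5,-13.3,0.7,0,0,0],[-2.7,31.5,-13.3,0.8,0,0,0]])

```text
t: 0.9
tool_pos: [0.4767, -0.2596, 0.2602]
orientation: [1.467, 1.022, -1.464]
force: [-0.3, -0.7, 0.1]
gripper_width: 0.0918
```

```bash
python3 - <<'E'
from h import *
s=ctrl.get_state(); M=R.from_rotvec(s['orientation']).as_matrix(); print(M.round(3),s['joint_pos'].round(3),s['tool_pos']); print('zyaw',np.degrees(np.arctan2(M[1,2],M[0,2])))
E
```

```text
[[ 0.001  0.938 -0.347]
 [ 0.002 -0.347 -0.938]
 [-1.    -0.    -0.002]] [-0.723  0.058  1.653  0.002  1.432  1.203] [ 0.47672231 -0.25963785  0.26021234]
zyaw -110.31592280068035
```

Call:
step_arm(series=[[0,-0.18,0.38,0.15,0,0,0],[0,-0.18,0.38,0.3,0,0,0],[0,-0.18,0.38,0.45,0,0,0],[0,-0.18,0.38,0.6,0,0,0],[0,-0.18,0.38,0.75,0,0,0],[0,-0.18,0.38,0.9,0,0,0],[0,-0.18,0.38,1.05,0,0,0],[0,-0.18,0.38,1.2,0,0,0]])

```text
t: 1.7
tool_pos: [0.4707, -0.2671, 0.2601]
orientation: [2.217, 0.009, -2.219]
force: [-0.3, -0.1, -0.0]
gripper_width: 0.0918
```

Call:
step_arm(series=[[2,0,0,0.15,0,0,0],[4,0,0,0.156,0,0,0],[5.5,0,0,0.156,0,0,0],[5.5,0,0,0.156,0,0,0],[5.5,0,0,0.156,0,0,0]])

```text
t: 2.2
tool_pos: [0.471, -0.2673, 0.2057]
orientation: [-2.147, 0.153, 2.148]
force: [0.0, -0.2, 1.1]
gripper_width: 0.0918
```

```bash
python3 - <<'E'
from h import *
s=ctrl.get_state(); M=R.from_rotvec(s['orientation']).as_matrix(); print(M.round(3),s['joint_pos'].round(3),s['tool_pos'],s['force']); print('zyaw',np.degrees(np.arctan2(M[1,2],M[0,2])))
p,_=snap('scene','s1');q,_=snap('top','t1')
A=cv2.resize(p[180:280,130:230],None,fx=4,fy=4,interpolation=cv2.INTER_CUBIC);B=cv2.resize(q[170:270,290:390],None,fx=4,fy=4,interpolation=cv2.INTER_CUBIC)
cv2.imwrite('pics/c1.png',np.hstack([A,B])[:,:,::-1])
E
```

```text
[[-0.    -0.142 -0.99 ]
 [ 0.    -0.99   0.142]
 [-1.    -0.     0.   ]] [-0.739  0.095  1.723 -0.     1.324  2.544] [ 0.47096003 -0.26730311  0.20566444] [ 0.00299767 -0.15916051  1.07634454]
zyaw 171.86135826030514
```

View pics/c1.png

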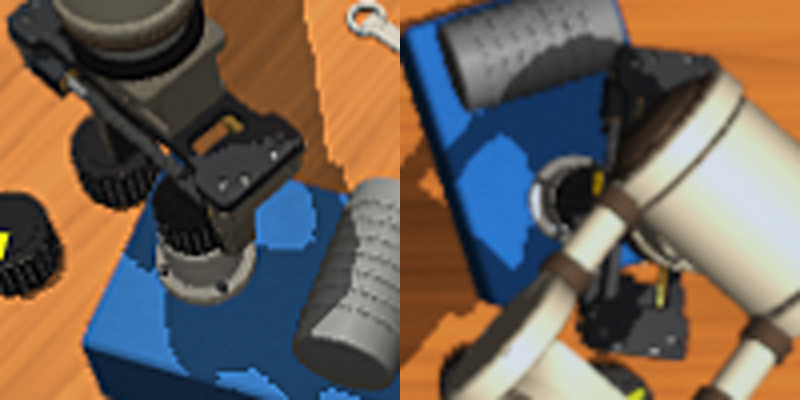

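The crop shows the fingers straddling the cap on the neck, with clearance all round. The position needs about 5 mm of correction. I'll descend and close lightly.

Call:
step_arm(series=[[0,-0.5,-0.2,0,0,0,0],[1.2,-0.5,-0.2,0,0,0,0],[2.4,-0.5,-0.2,0,0,0,0],[3.5,-0.5,-0.2,0,0,0,0],[3.5,-0.5,-0.2,0,0,0,0],[3.5,-0.5,-0.2,0,0,0,0.2],[3.5,-0.5,-0.2,0,0,0,0.35]], squeeze=6)

```text
t: 3.0
tool_pos: [0.4739, -0.2629, 0.171]
orientation: [-2.148, 0.154, 2.147]
force: [0.1, 0.7, 0.6]
gripper_width: 0.0779
```

Call:
step_arm(series=[[0,0,0,0,0,0,0.6],[0,0,0,0,0,0,0.6],[0,0,0,0,0,0,0.6],[0,0,0,0,0,0,0.6],[0,0,0,0,0,0,0.6]], squeeze=6)

```text
t: 3.5
tool_pos: [0.4732, -0.2626, 0.1707]
orientation: [-2.146, 0.153, 2.149]
force: [-3.1, 0.6, 1.6]
gripper_width: 0.0482
```

Call:
step_arm(series=[[0,0,0.08,0,0,0,0.6],[0,0,0.08,0,0,0,0.6],[-0.02,0,0.08,-0.1,0,0,0.6],[-0.045,0,0.08,-0.2,0,0,0.6],[-0.065,0,0.08,-0.3,0,0,0.6],[-0.09,0,0.08,-0.4,0,0,0.6],[-0.11,0,0.08,-0.5,0,0,0.6],[-0.11,0,0.08,-0.5,0,0,0.6]], squeeze=20)

```text
t: 4.3
tool_pos: [0.4734, -0.2625, 0.1718]
orientation: [2.027, 0.366, -2.025]
force: [1.9, 0.4, 0.2]
gripper_width: 0.0478
```

```bash
cat > st.py <<'E'
from h import *
s=ctrl.get_state(); M=R.from_rotvec(s['orientation']).as_matrix()
print('j',s['joint_pos'].round(2),'p',(s['tool_pos']*1000).round(1),'F',s['force'].round(1),'T',s['torque'].round(2),'yaw',np.degrees(np.arctan2(M[1,2],M[0,2])).round(1),'w',round(s['gripper_width']*1000,1),'t',s['t'])
print('F tool',(M.T@s['force']).round(1),'y',M[:,1].round(2),'z',M[:,2].round(2))
E
python3 st.py
```

```text
j [-0.73  0.13  1.76  0.    1.26  2.05] p [ 473.4 -262.5  171.8] F [1.9 0.4 0.2] T [ 0.16 -0.22  0.06] yaw -159.5 w 47.8 t 4.3
F tool [-0.2  0.3 -2. ] y [ 0.35 -0.94  0.  ] z [-0.94 -0.35 -0.  ]
```

Call:
step_arm(series=[[-0.03,0,0,-0.15,0,0,0.6],[-0.065,0,0,-0.3,0,0,0.6],[-0.1,0,0,-0.45,0,0,0.6],[-0.135,0,0,-0.6,0,0,0.6],[-0.165,0,0,-0.75,0,0,0.6],[-0.2,0,0,-0.9,0,0,0.6],[-0.235,0,0,-1.05,0,0,0.6],[-0.265,0,0,-1.2,0,0,0.6]])

```text
t: 5.1
tool_pos: [0.4728, -0.2629, 0.1745]
orientation: [1.216, 1.204, -1.217]
force: [-0.9, -0.9, 0.3]
gripper_width: 0.048
```

```bash
python3 st.py; python3 - <<'E'
from h import *
p,_=snap('scene','s2')
cv2.imwrite('pics/c2.png',cv2.resize(p[190:280,130:230],None,fx=5,fy=5,interpolation=cv2.INTER_CUBIC)[:,:,::-1])
E
```

```text
j [-0.73  0.12  1.76 -0.    1.26  0.85] p [ 472.8 -262.9  174.5] F [-0.9 -0.9  0.3] T [-0.15  0.09 -0.  ] yaw -90.6 w 48.0 t 5.1
F tool [-0.3 -0.9  0.9] y [ 1.   -0.01 -0.  ] z [-0.01 -1.    0.  ]
```

View pics/c2.png

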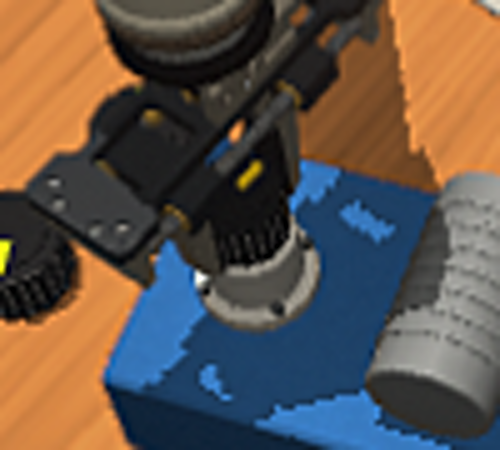

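The mark (crop 248,175) has turned with the gripper, so the cap is following. I'll continue.

Call:
step_arm(series=[[-0.03,0,0,-0.15,0,0,0.6],[-0.065,0,0,-0.3,0,0,0.6],[-0.1,0,0,-0.45,0,0,0.6],[-0.135,0,0,-0.6,0,0,0.6],[-0.165,0,0,-0.75,0,0,0.6],[-0.2,0,0,-0.9,0,0,0.6],[-0.235,0,0,-1.05,0,0,0.6],[-0.265,0,0,-1.2,0,0,0.6]])

```text
t: 5.95
tool_pos: [0.4732, -0.2626, 0.1771]
orientation: [0.301, 1.549, -0.301]
force: [0.9, 1.1, 0.2]
gripper_width: 0.0479
```

Call:
step_arm(series=[[-0.03,0,0,-0.15,0,0,0.6],[-0.065,0,0,-0.3,0,0,0.6],[-0.1,0,0,-0.45,0,0,0.6],[-0.135,0,0,-0.6,0,0,0.6],[-0.165,0,0,-0.75,0,0,0.6],[-0.2,0,0,-0.9,0,0,0.6],[-0.235,0,0,-1.05,0,0,0.6],[-0.265,0,0,-1.2,0,0,0.6]])

```text
t: 6.75
tool_pos: [0.4731, -0.262, 0.1797]
orientation: [-0.637, 1.474, 0.639]
force: [0.3, 1.9, 1.1]
gripper_width: 0.0479
```

```bash
python3 st.py
```

```text
j [-0.73  0.12  1.75  0.    1.27 -1.55] p [ 473.1 -262.   179.7] F [0.3 1.9 1.1] T [ 0.4 -0.2 -0. ] yaw 46.8 w 47.9 t 6.75
F tool [-1.1  1.1  1.6] y [-0.73  0.68  0.  ] z [0.68 0.73 0.  ]
```

Call:
step_arm(series=[[-0.03,0,0,-0.15,0,0,0.6],[-0.065,0,0,-0.3,0,0,0.6],[-0.1,0,0,-0.45,0,0,0.6],[-0.135,0,0,-0.6,0,0,0.6],[-0.165,0,0,-0.75,0,0,0.6],[-0.2,0,0,-0.9,0,0,0.6],[-0.235,0,0,-1.05,0,0,0.6],[-0.235,0,0,-1.05,0,0,0.6]])

```text
t: 7.55
tool_pos: [0.4727, -0.2624, 0.1821]
orientation: [-1.42, 1.057, 1.421]
force: [-1.4, 0.5, 2.2]
gripper_width: 0.0477
```

```bash
python3 st.py
```

```text
j [-0.73  0.12  1.75 -0.    1.28 -2.59] p [ 472.7 -262.4  182.1] F [-1.4  0.5  2.2] T [0.21 0.15 0.04] yaw 106.7 w 47.7 t 7.55
F tool [-2.2  1.2  0.9] y [-0.96 -0.29  0.  ] z [-0.29  0.96  0.  ]
```

Call:
step_arm(series=[[0,0,0,0,0,0,0.3],[0,0,0,0,0,0,0.1],[0,0,0,0,0,0,0],[0,0,0,0.15,0,0,0],[0,0,0,0.3,0,0,0],[0,0,0,0.45,0,0,0],[0,0,0,0.6,0,0,0],[0,0,0,0.75,0,0,0]])

```text
t: 8.35
tool_pos: [0.4728, -0.2626, 0.1819]
orientation: [-0.862, 1.393, 0.862]
force: [0.0, -0.6, 0.1]
gripper_width: 0.0915
```

Call:
step_arm(series=[[0,0,0,0.15,0,0,0],[0,0,0,0.3,0,0,0],[0,0,0,0.45,0,0,0],[0,0,0,0.6,0,0,0],[0,0,0,0.75,0,0,0],[0,0,0,0.9,0,0,0],[0,0,0,1.05,0,0,0],[0,0,0,1.2,0,0,0]])

```text
t: 9.15
tool_pos: [0.4728, -0.2626, 0.1819]
orientation: [0.072, 1.57, -0.072]
force: [-0.3, -0.3, -0.2]
gripper_width: 0.0918
```

Call:
step_arm(series=[[0,0,0,0.15,0,0,0],[0,0,0,0.3,0,0,0],[0,0,0,0.45,0,0,0],[0,0,0,0.6,0,0,0],[0,0,0,0.75,0,0,0],[0,0,0,0.9,0,0,0],[0,0,0,1.05,0,0,0],[0,0,0,1.19,0,0,0]])

```text
t: 9.95
tool_pos: [0.4728, -0.2626, 0.1819]
orientation: [0.994, 1.332, -0.994]
force: [0.3, 0.7, 0.1]
gripper_width: 0.0919
```

```bash
python3 st.py; python3 - <<'E'
from h import *
p,_=snap('scene','s3')
cv2.imwrite('pics/c3.png',cv2.resize(p[190:280,130:230],None,fx=5,fy=5,interpolation=cv2.INTER_CUBIC)[:,:,::-1])
E
```

```text
j [-0.73  0.12  1.75 -0.    1.28  0.55] p [ 472.8 -262.6  181.9] F [0.3 0.7 0.1] T [ 0.01  0.02 -0.08] yaw -73.4 w 91.9 t 9.95
F tool [-0.1  0.5 -0.6] y [ 0.96  0.28 -0.  ] z [ 0.28 -0.96 -0.  ]
```

View pics/c3.png

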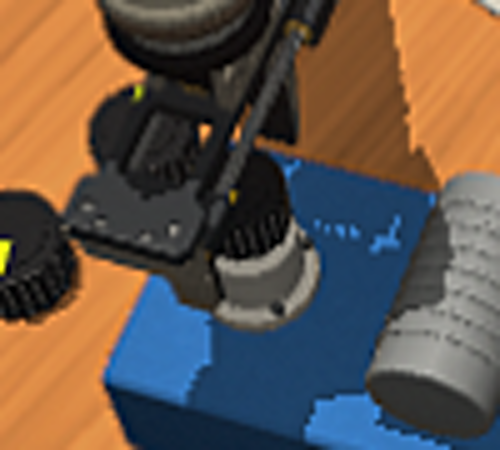

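The cap is still seated and upright on the neck, with the mark peeking out at crop (232,195). I'll regrip and turn to about 340°, then tug.

Call:
step_arm(series=[[0,0,0,0,0,0,0.3],[0,0,0,0,0,0,0.5],[0,0,0,0,0,0,0.6],[0,0,0,0,0,0,0.6],[0,0,0,0,0,0,0.6],[0,0,0,0,0,0,0.6]], squeeze=25)

```text
t: 10.6
tool_pos: [0.4728, -0.2625, 0.182]
orientation: [0.988, 1.335, -0.988]
force: [-0.2, -0.3, 0.6]
gripper_width: 0.0478
```

Call:
step_arm(series=[[-0.03,0,0,-0.15,0,0,0.6],[-0.065,0,0,-0.3,0,0,0.6],[-0.1,0,0,-0.45,0,0,0.6],[-0.135,0,0,-0.6,0,0,0.6],[-0.165,0,0,-0.75,0,0,0.6],[-0.165,0,0,-0.75,0,0,0.6]])

```text
t: 11.2
tool_pos: [0.4729, -0.2625, 0.1837]
orientation: [0.41, 1.531, -0.41]
force: [-0.2, 1.0, -1.2]
gripper_width: 0.0474
```

```bash
python3 st.py
```

```text
j [-0.73  0.11  1.75  0.    1.28 -0.21] p [ 472.9 -262.5  183.7] F [-0.2  1.  -1.2] T [-0.01 -0.04  0.05] yaw -30.0 w 47.4 t 11.2
F tool [ 1.2  0.8 -0.7] y [0.5  0.87 0.  ] z [ 0.87 -0.5   0.  ]
```

Call:
step_arm(series=[[-0.15,0,0,0,0,0,0.6],[-0.3,0,0,0,0,0,0.6],[-0.3,0,0,0,0,0,0.6]])

```text
t: 11.5
tool_pos: [0.4728, -0.2624, 0.184]
orientation: [0.414, 1.531, -0.413]
force: [6.4, -3.9, -15.2]
gripper_width: 0.0477
```

Call:
step_arm(series=[[0.3,0,0,0,0,0,0.6],[0.265,0,0,-0.15,0,0,0.6],[0.235,0,0,-0.3,0,0,0.6],[0.1,0,0,-0.3,0,0,0.6],[-0.065,0,0,-0.3,0,0,0.6],[-0.065,0,0,-0.3,0,0,0.6]])

```text
t: 12.1
tool_pos: [0.4724, -0.2622, 0.1847]
orientation: [0.181, 1.564, -0.179]
force: [4.8, -4.3, -17.5]
gripper_width: 0.0477
```

355°: still held. Next.

Call:
step_arm(series=[[0.3,0,0,0,0,0,0.6],[0.265,0,0,-0.15,0,0,0.6],[0.235,0,0,-0.3,0,0,0.6],[0.1,0,0,-0.3,0,0,0.6],[-0.065,0,0,-0.3,0,0,0.6],[-0.065,0,0,-0.3,0,0,0.6]])

```text
t: 12.7
tool_pos: [0.4723, -0.2621, 0.1855]
orientation: [-0.054, 1.571, 0.056]
force: [4.8, -2.8, -17.9]
gripper_width: 0.0476
```

Call:
step_arm(series=[[0.3,0,0,0,0,0,0.6],[0.265,0,0,-0.15,0,0,0.6],[0.235,0,0,-0.3,0,0,0.6],[0.1,0,0,-0.3,0,0,0.6],[-0.065,0,0,-0.3,0,0,0.6],[-0.065,0,0,-0.3,0,0,0.6]])

```text
t: 13.3
tool_pos: [0.4724, -0.2621, 0.1864]
orientation: [-0.289, 1.552, 0.292]
force: [4.7, -3.3, -19.4]
gripper_width: 0.0478
```

Call:
step_arm(series=[[0.3,0,0,0,0,0,0.6],[0.265,0,0,-0.15,0,0,0.6],[0.235,0,0,-0.3,0,0,0.6],[0.1,0,0,-0.3,0,0,0.6],[-0.065,0,0,-0.3,0,0,0.6],[-0.065,0,0,-0.3,0,0,0.6]])

```text
t: 13.9
tool_pos: [0.4725, -0.2622, 0.1874]
orientation: [-0.523, 1.507, 0.526]
force: [5.3, -3.5, -18.0]
gripper_width: 0.0477
```

```bash
python3 st.py
```

```text
j [-0.73  0.11  1.74  0.    1.29 -1.4 ] p [ 472.5 -262.2  187.4] F [  5.3  -3.5 -18. ] T [-0.65 -1.01  0.13] yaw 38.4 w 47.7 t 13.9
F tool [18.  -6.1  2. ] y [-0.62  0.78  0.  ] z [ 0.78  0.62 -0.  ]
```

Total turn is about 406°, still held, with no slip and no stop torque. Next.

Call:
step_arm(series=[[0.3,0,0,0,0,0,0.6],[0.265,0,0,-0.15,0,0,0.6],[0.235,0,0,-0.3,0,0,0.6],[0.1,0,0,-0.3,0,0,0.6],[-0.065,0,0,-0.3,0,0,0.6],[-0.065,0,0,-0.3,0,0,0.6]])

```text
t: 14.5
tool_pos: [0.4735, -0.263, 0.1914]
orientation: [-0.76, 1.434, 0.756]
force: [-0.1, 0.9, 1.8]
gripper_width: 0.0476
```

Free at about 423°: the force dropped to zero and z followed the full tug. I'll lift straight up.

Call:
step_arm(series=[[-0.3,0,0,0,0,0,0.6],[-0.8,0,0,0,0,0,0.6],[-1.5,0,0,0,0,0,0.6],[-2.5,0,0,0,0,0,0.6],[-4,0,0,0,0,0,0.6],[-5.5,0,0,0,0,0,0.6],[-7,0,0,0,0,0,0.6],[-7,0,0,0,0,0,0.6]])

```text
t: 15.3
tool_pos: [0.4741, -0.2636, 0.2635]
orientation: [-0.765, 1.431, 0.756]
force: [-0.8, 0.2, -1.7]
gripper_width: 0.0475
```

```bash
python3 st.py; python3 - <<'E'
from h import *
p,_=snap('scene','s4')
cv2.imwrite('pics/c4.png',cv2.resize(p[150:280,110:240],None,fx=4,fy=4,interpolation=cv2.INTER_CUBIC)[:,:,::-1])
s=ctrl.get_state(); M=R.from_rotvec(s['orientation']).as_matrix()
print(M.T@(np.array([.5847,.2435,.26])-s['tool_pos'])*100)
E
```

```text
j [-0.73  0.05  1.66 -0.    1.43 -1.71] p [ 474.1 -263.6  263.5] F [-0.8  0.2 -1.7] T [-0.01 -0.14 -0.03] yaw 55.9 w 47.5 t 15.3
F tool [ 1.6  0.7 -0.3] y [-0.83  0.56 -0.01] z [ 0.56  0.83 -0.  ]
[ 0.08827819 19.18245416 48.19192512]
```

View pics/c4.png

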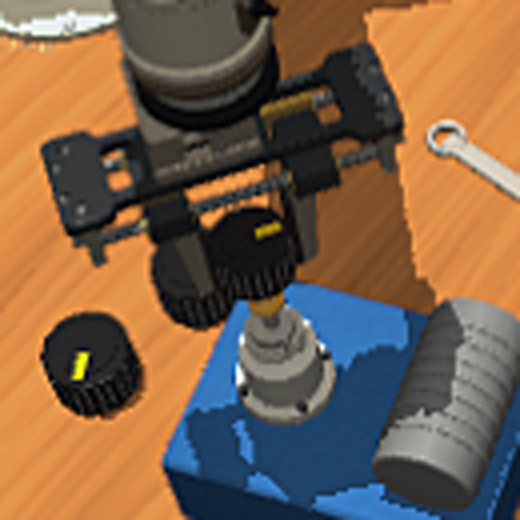

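The cap is held upright (crop 245,240), and the bare neck with the raised plate is below it. I'll carry it to the dish.

Call:
step_arm(series=[[0,0.6,1.5,0,0,0,0.6],[0,1.8,4.5,0,0,0,0.6],[0,3,7.5,0,0,0,0.6],[0,4.2,10.5,0,0,0,0.6],[0,5.4,13.5,0,0,0,0.6],[0,6.6,16.5,0,0,0,0.6],[0,7.8,19.5,0,0,0,0.6],[0,9,22.5,0,0,0,0.6]])

```text
t: 16.15
tool_pos: [0.5237, -0.0231, 0.2588]
orientation: [-0.76, 1.435, 0.763]
force: [0.7, -0.2, -2.1]
gripper_width: 0.0477
```

Call:
step_arm(series=[[0,1.2,3,0,0,0,0.6],[0,2.4,6,0,0,0,0.6],[0,3.6,9,0,0,0,0.6],[0,4.8,12,0,0,0,0.6],[0,6,15,0,0,0,0.6],[0,7.2,18,0,0,0,0.6],[0,8.4,21,0,0,0,0.6],[0,9.3,23.5,0,0,0,0.6]])

```text
t: 16.95
tool_pos: [0.5777, 0.2238, 0.2586]
orientation: [-0.761, 1.435, 0.763]
force: [0.7, 0.4, -1.0]
gripper_width: 0.0478
```

Call:
step_arm(series=[[0,0.5,1.3,0,0,0,0.6],[0,0.9,2.2,0,0,0,0.6],[0,0.9,2.2,0,0,0,0.6],[0,0.9,2.2,0,0,0,0.6],[0,0.9,2.2,0,0,0,0.6]])

```text
t: 17.45
tool_pos: [0.5839, 0.2432, 0.2599]
orientation: [-0.76, 1.434, 0.76]
force: [-0.3, 0.1, -1.6]
gripper_width: 0.0476
```

```bash
python3 st.py; python3 - <<'E'
from h import *
p,D=snap('scene','s5')
cv2.imwrite('pics/c5.png',cv2.resize(p[70:200,240:400],None,fx=4,fy=4,interpolation=cv2.INTER_CUBIC)[:,:,::-1])
s=ctrl.get_state(); M=R.from_rotvec(s['orientation']).as_matrix()
print(M.T@(np.array([.5847,.2435,.1])-s['tool_pos'])*100)
E
```

```text
j [ 0.2   0.29  1.39 -0.    1.46 -0.77] p [583.9 243.2 259.9] F [-0.3  0.1 -1.6] T [ 0.06 -0.17  0.06] yaw 55.9 w 47.6 t 17.45
F tool [ 1.6  0.3 -0. ] y [-0.83  0.56 -0.  ] z [ 0.56  0.83 -0.  ]
[16.00243155 -0.04734423  0.06154827]
```

View pics/c5.png

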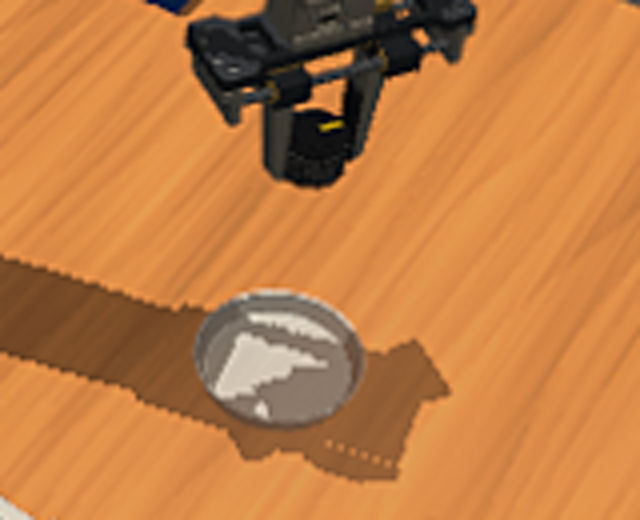

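The cap is upright above the dish (dish centre at crop 280,358). I'll descend.

Call:
step_arm(series=[[2,0,0,0,0,0,0.6],[5,0,0,0,0,0,0.6],[8.5,0,0,0,0,0,0.6],[12,0,0,0,0,0,0.6],[15.5,0,0,0,0,0,0.6],[18.5,0,0,0,0,0,0.6],[20.5,0,0,0,0,0,0.6],[21.5,0,0,0,0,0,0.6]])

```text
t: 18.3
tool_pos: [0.5825, 0.2432, 0.0426]
orientation: [-0.76, 1.437, 0.761]
force: [-0.1, -0.2, -1.3]
gripper_width: 0.0478
```

Call:
step_arm(series=[[0.4,0,0,0,0,0,0.6],[0.8,0,0,0,0,0,0.6],[1.1,0,0,0,0,0,0.6],[1.3,0,0,0,0,0,0.6],[1.3,0,0,0,0,0,0.6]])

```text
t: 18.8
tool_pos: [0.5842, 0.2443, 0.0323]
orientation: [-0.761, 1.433, 0.761]
force: [0.2, -0.6, -1.6]
gripper_width: 0.0482
```

Call:
step_arm(series=[[0.1,0,0,0,0,0,0.6],[0.2,0,0,0,0,0,0.6],[0.3,0,0,0,0,0,0.6],[0.3,0,0,0,0,0,0.6]])

```text
t: 19.2
tool_pos: [0.5838, 0.2442, 0.0287]
orientation: [-0.761, 1.434, 0.761]
force: [1.1, 0.6, -0.5]
gripper_width: 0.0481
```

Call:
step_arm(series=[[0.1,0,0,0,0,0,0.6],[0.2,0,0,0,0,0,0.6],[0.2,0,0,0,0,0,0.6]])

```text
t: 19.5
tool_pos: [0.584, 0.2443, 0.027]
orientation: [-0.761, 1.433, 0.761]
force: [0.2, -0.0, -2.3]
gripper_width: 0.0475
```

Call:
step_arm(series=[[0.1,0,0,0,0,0,0.6],[0.2,0,0,0,0,0,0.6],[0.2,0,0,0,0,0,0.6]])

```text
t: 19.8
tool_pos: [0.5841, 0.2443, 0.0269]
orientation: [-0.761, 1.434, 0.761]
force: [-5.7, -2.7, 10.8]
gripper_width: 0.0479
```

Contact with the floor at about 11 N. I'll relieve it, open part way and rise.

Call:
step_arm(series=[[-0.1,0,0,0,0,0,0.6],[-0.17,0,0,0,0,0,0.6],[-0.17,0,0,0,0,0,0.45],[-0.17,0,0,0,0,0,0.38],[-0.17,0,0,0,0,0,0.3],[-0.17,0,0,0,0,0,0.3],[-0.17,0,0,0,0,0,0.3]])

```text
t: 20.5
tool_pos: [0.5839, 0.2443, 0.0265]
orientation: [-0.761, 1.434, 0.761]
force: [-0.7, -0.4, -0.3]
gripper_width: 0.0644
```

Call:
step_arm(series=[[-0.5,0,0,0,0,0,0.3],[-1.5,0,0,0,0,0,0.3],[-3,0,0,0,0,0,0.3],[-5,0,0,0,0,0,0.3],[-8,0,0,0,0,0,0.3],[-12,0,0,0,0,0,0.3],[-16,0,0,0,0,0,0.3],[-20,0,0,0,0,0,0.3]])

```text
t: 21.3
tool_pos: [0.5839, 0.2443, 0.23]
orientation: [-0.761, 1.432, 0.76]
force: [1.4, 0.0, 0.3]
gripper_width: 0.0643
```

```bash
python3 st.py; python3 - <<'E'
from h import *
p,D=snap('scene','s6')
cv2.imwrite('pics/c6.png',cv2.resize(p[70:200,240:400],None,fx=4,fy=4,interpolation=cv2.INTER_CUBIC)[:,:,::-1])
P=np.array([at('scene',D,u,v) for v in range(130,185) for u in range(280,340) if D[v,u]>0]); c=P[(P[:,2]>.028)&(P[:,2]<.05)&(np.hypot(P[:,0]-.585,P[:,1]-.2435)<.06)]
print(len(c),cv2.minEnclosingCircle(c[:,:2].astype(np.float32)),np.median(c[:,2]),c[:,2].min(),c[:,2].max())
E
```

```text
j [ 0.21  0.31  1.43 -0.    1.4  -0.77] p [583.9 244.3 230. ] F [1.4 0.  0.3] T [-0.01 -0.17  0.01] yaw 55.9 w 64.3 t 21.3
F tool [-0.3 -1.1  0.8] y [-0.83  0.56 -0.  ] z [0.56 0.83 0.  ]
153 ((0.5847229957580566, 0.24447840452194214), 0.02490968070924282) 0.036600695400949235 0.02816711536046901 0.04015707241154787
```

View pics/c6.png

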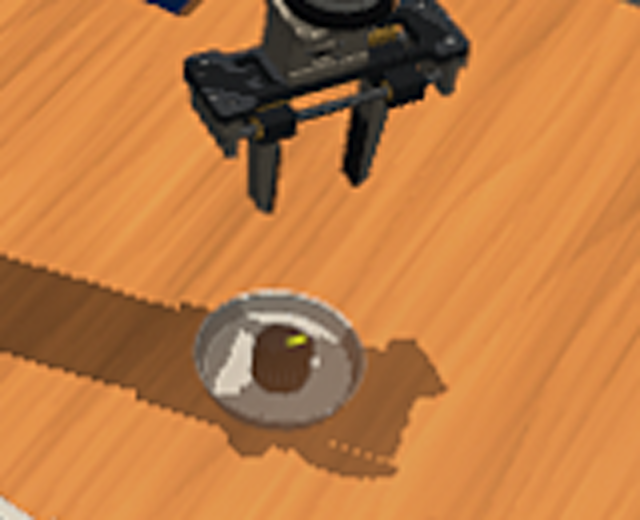

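The cap stands upright in the middle of the dish (crop 282,358), with its top at about 0.037 m (expected 0.036), and the gripper is clear. I'll let the arm settle and hand in.

Call:
step_arm(series=[[0,0,0,0,0,0,0.3],[0,0,0,0,0,0,0.3],[0,0,0,0,0,0,0.3]])

```text
t: 21.65
tool_pos: [0.5829, 0.244, 0.2249]
orientation: [-0.761, 1.437, 0.762]
force: [0.4, 0.0, -0.3]
gripper_width: 0.0644
```

```bash
python3 -c "
from workcell import job_done; print(job_done())"
```

```text
the job is handed in; nothing more can be done
None
```

The cap is unscrewed and standing upright, mark up, near the centre of the dish. I handed the job in at about 21.7 s; no verdict is reported.

- **Unscrewing:** I turned the cap anticlockwise on its flats in two grips, following its rise. Light tugs (at most about 20 N at the wrist) from about 340° showed it free at about 423°, and I had hold of it at that point.
- **Placing:** I lifted it upright, carried it over and set it down with about 11 N at the wrist. Then I opened the gripper part way and moved it clear.
- **Last checks:** The depth reading put the cap axis about 1 mm from the dish centre and its top at 0.037 m, against 0.036 m expected if it stands on the floor of the dish. The wrist force was near zero.
- **Disagreement:** The two cameras differed by 3 to 5 mm on the cap's first position. I used the mean, and the small side forces on gripping bore it out.
- **Not re-measured:** I did not check the wrench, tin and jar again at the end, but the arm's path stayed well above them.

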